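# Find the stamped sample crate and push it into the dispatch lane

## Task

Push each of the two grey crates over towards the robot, so that it lies on the side that faced the robot and its underside can be seen. With both tipped, push the one that has a stamp underneath along the bench, still lying, until it is wholly between the two tape lines of the dispatch lane; leave the other crate lying outside the lane. Only push with the fingers: never lift a crate off the bench, and do not disturb the other things.

Things in the scene. Friction and masses are not known exactly. Their poses are not given: they have to be found in the camera images.
- stamped_crate: one of two alike open grey plastic crates, empty, 0.3 kg: 72 (x) x 100 (y) x 130 mm high (z), walls 5 mm. This one has a stamp, a black ring 56 mm across with a bar through it, in the middle of its underside. Origin: centre of its underside; z to its open top. Starts upright left or right of the lane, x away from the robot within 0.3 rad. Tipped over, its x points up and it lies 72 mm high
- plain_crate: the other crate, same size and axes, with a bare underside, on the lane's other side. Either crate, pushed near its top from its far side towards the robot, tips over its near lower edge with little or no sliding and falls by itself past about 30 degrees; it then lies with its underside facing away from the robot
- stamped_crate_centre (a point): centre of the stamped crate (half-way up, 65 mm from its underside)
- plain_crate_centre (a point): centre of the plain crate (half-way up, 65 mm from its underside)
- lane: the dispatch lane: two parallel strips of black tape flat on the bench, 340 mm long, 170 mm apart between their inner edges, each 18 mm wide. Origin: middle of the lane on the bench; x runs along the lane, away from the robot (within 0.12 rad), y across it to the left. The crates start some 200 mm either side of its middle
- corner0 (a point): point on the stamped crate's outline, at its x = 0, y = +50 mm, z = 0 mm
- corner1 (a point): point on the stamped crate's outline, at its x = 0, y = -50 mm, z = 0 mm
- corner2 (a point): point on the stamped crate's outline, at its x = 0, y = +50 mm, z = 130 mm
- corner3 (a point): point on the stamped crate's outline, at its x = 0, y = -50 mm, z = 130 mm
- bottle: bystander, not to be disturbed: green bottle with a white cap, 60 mm across, 150 mm tall, beyond the far end of the lane, between the crates. Origin: centre of its underside
- jar: bystander, not to be disturbed: amber jar, 64 mm across, 85 mm tall, far left. Origin: centre of its underside
- beaker: bystander, not to be disturbed: glass beaker, 70 mm across, 90 mm tall, near right. Origin: centre of its underside
- vial_block: bystander, not to be disturbed: aluminium vial block, 70 x 110 x 30 mm, near left. Origin: centre of its underside
- wrench: bystander, not to be disturbed: wrench lying at the back right. Origin: in the tool, near the bench
- tin: bystander, not to be disturbed: small aluminium tin, 44 mm across, 35 mm tall, far right. Origin: centre of its underside
- needle_box: bystander, not to be disturbed: flat black box, 50 x 120 x 25 mm, at the back left. Origin: centre of its underside

How it is judged:
By the outcome, as a careful person would: the job done as asked, in the order asked, and still so for the second after the job is handed in, with the robot touching nothing.
It also fails if it takes over 61 s, if anything falls off the work surface, if the arm or the gripper's body presses on something with over 40 N, if the wrist force passes 120 N, or if a joint passes its speed limit or range.

## Robot

A 6-joint arm with a two-finger parallel gripper is mounted at the origin on the work surface. World frame = base frame: x ahead of the robot, y to its left, z up, the work surface at z = 0. Lengths are in m, angles in rad, forces in N, time in s.
With the tool pointing down it reaches from about 0.425 to 0.95 m from the base axis. Payload 3.5 kg.
Tool frame: the origin (TCP) lies at the very end of the fingers, on their centre line; the grasp point (between the pads) lies 19 mm behind it; z points along the fingers, y is the direction in which the jaws open and shut (so a half turn about z gives the same grasp; the last joint's range is limited). The gripper opens to 85 mm and grips with 20 to 120 N. Pads are 22 mm wide; open, the fingers measure 114 mm over their backs; the gripper's body (76 mm by 85 mm) begins 54 mm behind the grasp point. The pads swing forward as they close: fully open they stand 13 mm farther back than shut.
Start: joints at [-1.299, 0.286, 1.577, -0, 1.279, -0.15], TCP at [0.276, -0.616, 0.231] pointing down, gripper open.
Joint ranges: [-2.77, 2.77], [-0.9, 2.22], [0.21, 2.48], [-1.53, 4.67], [0.24, 2.81], [-2.84, 2.84]. Speed limits (rad/s): [2.79, 2.79, 3.14, 3.14, 3.14, 3.14].

## Interface

Orientations are given as a rotation vector (axis times angle).
In Python, from plant import sense, viewer, ticket gives the robot as it stands.
- The arm moves only by the tool drive_tool, never from a script. Its arguments are lists of equal length, an entry for each row: "slide": the shift along the tool's x, y, z in mm, a list of three; "yaw": the turn about the tool's z in rad. A call has 1 to 12 rows; each row shifts and turns the commanded pose from where the row before left it, along the tool's axes as they then stand; what a row does not reach is not made up. A row lasts 1/10 s, in which the tool goes at most 50 mm and 8.59 degrees, less where a joint would pass 70% of its speed; a pose out of reach is approached as far as the arm can. A call with a gripper value outside its range is refused whole. "claw" is the gripper's target within -1 to 1 (fully open at 1, half-way at 0, shut at -1), set as the call begins (left out, the last holds). The fingers move at their own pace and stop on an object; "newtons" is the grip in N (left out, the last holds). Time passes only in rows, so rows that do not move let the fingers close. It gives the time, the measured TCP pose, the force and the opening at its end, in the units of the state.
- sense(): the state, without advancing time (a new reading comes with each control period).
- viewer.camera(name): name is "scene" or "top" or "wrist"; returns the picture (384x512x3 uint8, red, green, blue); there is no depth.
- viewer.get_calibration(name): a dict with "fx", "fy", "cx", "cy" (pixels), "R" (3x3) and "t" (3): a world point X has camera coordinates R X + t. Camera axes: x right, y down, z forward; pixel columns grow to the right and rows downward; lengths in m; the calibration is good to about 2 mm. The wrist camera is an equidistant fisheye: a pixel r from the principal point sees the ray r / f radians off the axis. A picture is of the moment at which its call begins: read the wrist's pose just before it. get_calibration takes no time and is no camera call; for the wrist camera it gives the pose at the moment of the call.
- ticket.sign_off(): hands the job in, once; it reports no verdict.
The state is a dict: "t": time; "q": joint angles; "joint_vel": joint speeds; "joint_efforts": joint torques, N m; "tool_pos": TCP position; "ee_rot": TCP orientation; "wrist_force": force on the tool from outside, world axes, zero at the start; "wrist_torque": the same for the moment, N m; "gripper_width": finger opening in m.
Only numpy, scipy, OpenCV 4.12 (cv2) and the standard library are available. Lean on these libraries where they do the work, as an engineer would, in place of code of your own. Each camera call takes 0.05 s, during which the arm holds its last target.

## Working session

There is one attempt and no reset: what is moved stays moved. The work goes in short steps, Python scripts to look and compute and a tool call to move; the robot and the scene stay as the last step left them, time stands still between calls to the robot, and variables do not carry over. Pictures are saved under pics/ and viewed, and the job is handed in when it is done.

Besides the shell and the picture viewer there is one more tool, called after "Emit:" as name(argument=value, ...), one argument or row to a line, values as JSON. drive_tool: Moves the arm, as the interface text tells. Its arguments: {"type":"object","properties":{"slide":{"type":"array","items":{"type":"array","items":{"type":"number"}}},"yaw":{"type":"array","items":{"type":"number"}},"claw":{"type":"number"},"newtons":{"type":"number"}},"required":["slide","yaw"]}

```bash
mkdir -p pics; python3 - <<'E'
from plant import sense, viewer
import cv2, numpy as np
s=sense(); print({k:np.round(v,3).tolist() for k,v in s.items()})
for n in ("scene","top"):
    im=viewer.camera(n); cv2.imwrite(f"pics/{n}0.png",cv2.cvtColor(im,cv2.COLOR_RGB2BGR))
    c=viewer.get_calibration(n); print(n,{k:np.round(v,4).tolist() for k,v in c.items()})
E
```

```text
{'t': 0.0, 'q': [-1.299, 0.287, 1.578, 0.0, 1.279, -0.15], 'joint_vel': [0.0, 0.001, 0.001, -0.0, 0.001, 0.001], 'joint_efforts': [0.0, -40.598, -29.262, -0.0, 0.006, -0.0], 'tool_pos': [0.276, -0.615, 0.23], 'ee_rot': [-3.07, -0.657, 0.0], 'wrist_force': [-0.735, 0.716, -0.029], 'wrist_torque': [0.034, -0.01, 0.006], 'gripper_width': 0.086}
scene {'fx': 380.9771, 'fy': 380.9771, 'cx': 260.5037, 'cy': 191.0164, 'R': [[0.3629, 0.9317, -0.0172], [0.5418, -0.226, -0.8095], [-0.7581, 0.2845, -0.5868]], 't': [-0.214, -0.2453, 1.6797]}
top {'fx': 351.5444, 'fy': 351.5444, 'cx': 264.1406, 'cy': 192.3544, 'R': [[-0.0012, -1.0, 0.0092], [-0.9842, -0.0005, -0.1773], [0.1773, -0.0092, -0.9841]], 't': [0.0035, 0.6096, 1.0182]}
```

View pics/scene0.png

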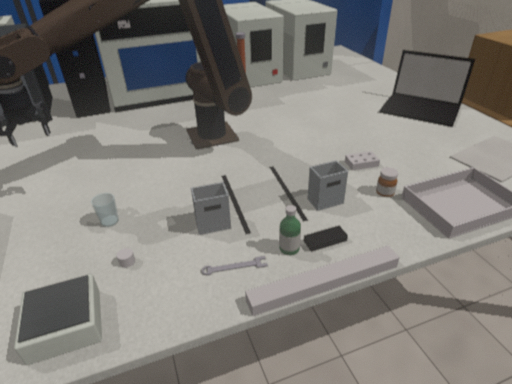

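View pics/top0.png

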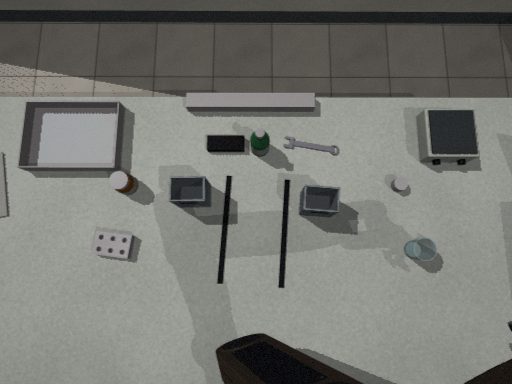

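The top view shows crate rims at about (187,190) and (321,200), and the lane tapes from (228,177) to (221,283) and (287,181) to (282,287). The bottle is at (260,142). I'll zoom in and measure these.

```bash
cat > h.py <<'E'
import numpy as np, cv2
from plant import sense, viewer
def ray(c,u,v,z):
    R=np.array(c["R"]);t=np.array(c["t"])
    d=R.T@np.array([(u-c["cx"])/c["fx"],(v-c["cy"])/c["fy"],1]);o=-R.T@t
    return (o+d*(z-o[2])/d[2])
def proj(c,X):
    p=np.array(c["R"])@np.array(X)+np.array(c["t"]); return np.array([c["cx"]+c["fx"]*p[0]/p[2],c["cy"]+c["fy"]*p[1]/p[2]])
E
python3 - <<'E'
from h import *
im=cv2.imread("pics/top0.png"); c=viewer.get_calibration("top")
cv2.imwrite("pics/topcrop0.png",cv2.resize(im[120:295,95:345],None,fx=3,fy=3,interpolation=cv2.INTER_CUBIC))
# tape
m=(im.max(2)<40).astype(np.uint8); m[:150]=0;m[300:]=0
n,l,st,ce=cv2.connectedComponentsWithStats(m)
for i in range(1,n):
    if st[i,4]>250:
        pts=np.argwhere(l==i)[:,::-1]
        w=np.array([ray(c,u,v,0)[:2] for u,v in pts]).astype(np.float32)
        r=cv2.minAreaRect(w); print(st[i],r)
        print(np.round(cv2.boxPoints(r),3).tolist())
E
```

```text
[218 176  13 107 485] ((0.5065560936927795, 0.1279965043067932), (0.01606253907084465, 0.33417558670043945), 86.29822540283203)
[[0.33899998664855957, 0.13099999725818634], [0.6729999780654907, 0.10899999737739563], [0.6740000247955322, 0.125], [0.3400000035762787, 0.1469999998807907]]
[279 180  10 107 466] ((0.49390071630477905, -0.059088148176670074), (0.014066869392991066, 0.3334188163280487), 86.1132583618164)
[[0.3269999921321869, -0.054999999701976776], [0.6600000262260437, -0.07699999958276749], [0.6610000133514404, -0.06300000101327896], [0.328000009059906, -0.04100000113248825]]
```

View pics/topcrop0.png

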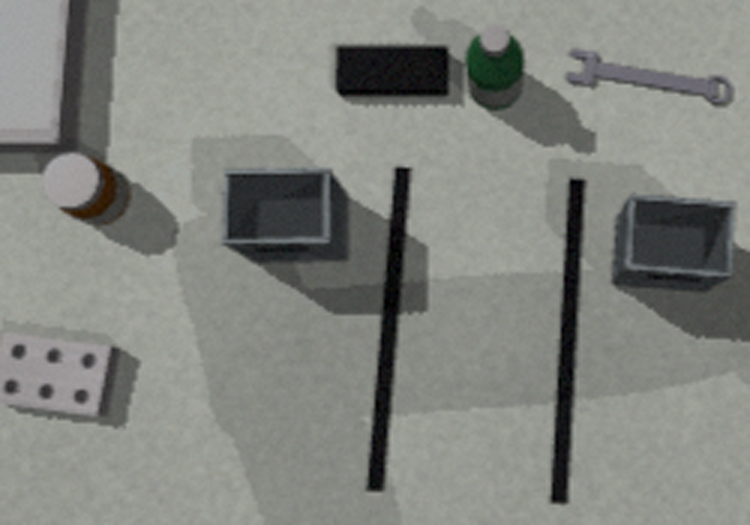

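```bash
python3 - <<'E'
from h import *
c=viewer.get_calibration("top")
for nm,P in dict(L=[(224,170),(331,169),(330,244),(224,243)],R=[(627,196),(737,202),(733,278),(619,271)]).items():
    w=np.array([ray(c,u/3+95-.33,v/3+120-.33,.13)[:2] for u,v in P]); print(nm,w.round(3).tolist(),w.mean(0).round(3), cv2.minAreaRect(w.astype(np.float32)))
for nm,(u,v),z in [("cap",(495,40),.15),("jar",(72,180),.085),("boxFL",(338,45),.025),("boxNR",(447,95),.025),("wr",(570,70),.01),("vialFR",(113,343),.03),("vialNR",(100,415),.03)]:
    print(nm,ray(c,u/3+95,v/3+120,z).round(3))
E
```

```text
L [[0.642, 0.274], [0.643, 0.173], [0.571, 0.171], [0.572, 0.271]] [0.607 0.222] ((0.6066514253616333, 0.22275778651237488), (0.0721425786614418, 0.10180714726448059), 0.6019644141197205)
R [[0.617, -0.109], [0.612, -0.213], [0.539, -0.206], [0.546, -0.1]] [ 0.578 -0.157] ((0.5785582065582275, -0.1562488079071045), (0.1090906411409378, 0.07279740273952484), 86.46094512939453)
cap [0.764 0.016 0.15 ]
jar [0.641 0.435 0.085]
boxFL [0.803 0.185 0.025]
boxNR [0.747 0.067 0.025]
wr [ 0.78  -0.065  0.01 ]
vialFR [0.484 0.404 0.03 ]
vialNR [0.412 0.412 0.03 ]
```

Emit:
drive_tool(
  slide=[
    [0,0,0],
    [0,0,0],
    [0,0,0],
    [0,0,0],
    [0,0,0],
  ],
  yaw=[0.125,0.125,0.125,0.115,0],
  claw=0,
)

```text
t: 0.6
tool_pos: [0.2763, -0.6155, 0.2306]
ee_rot: [-3.139, 0.107, 0.001]
wrist_force: [0.3, -0.3, -0.2]
gripper_width: 0.0425
```

```bash
cat >> h.py <<'E'
from scipy.spatial.transform import Rotation as Ro
def to(*X):
    s=sense();R=Ro.from_rotvec(s["ee_rot"]).as_matrix();p=np.array(s["tool_pos"])
    print("t",round(s["t"],2),"pos",p.round(4),"th",round(float(np.arctan2(R[1,0],R[0,0])),3),"z",R[:,2].round(3),"F",np.round(s["wrist_force"],1))
    for x in X: print("to",x,(R.T@(np.array(x)-p)*1000).round(1)); p=np.array(x)
E
python3 -c "
from h import *
to((.67,-.164,.23),(.67,-.164,.112),(.60,-.159,.112))"
```

```text
t 0.6 pos [ 0.2763 -0.6155  0.2306] th -0.068 z [-0.     0.001 -1.   ] F [ 0.3 -0.3 -0.2]
to (0.67, -0.164, 0.23) [ 362.1 -477.2    1. ]
to (0.67, -0.164, 0.112) [0.00e+00 1.00e-01 1.18e+02]
to (0.6, -0.159, 0.112) [-70.2  -0.2   0. ]
```

Emit:
drive_tool(
  slide=[
    [20,-25,0],
    [30,-40,0],
    [30,-40,0],
    [30,-40,0],
    [30,-40,0],
    [30,-40,0],
    [30,-40,0],
    [30,-40,0],
    [30,-40,0],
    [30,-40,0],
    [30,-40,0],
    [30,-40,0],
  ],
  yaw=[0,0,0,0,0,0,0,0,0,0,0,0],
)

```text
t: 1.8
tool_pos: [0.6582, -0.1739, 0.2311]
ee_rot: [-3.14, 0.102, 0.001]
wrist_force: [0.7, -0.4, 0.3]
gripper_width: 0.0428
```

Emit:
drive_tool(
  slide=[
    [12,-12,0],
    [0,0,0],
    [0,0,0],
  ],
  yaw=[0,0,0],
)

```text
t: 2.1
tool_pos: [0.6695, -0.1652, 0.2308]
ee_rot: [3.139, -0.105, -0.002]
wrist_force: [-0.2, -0.1, -0.0]
gripper_width: 0.0427
```

```bash
python3 -c "
from h import *
to((.67,-.164,.23),(.67,-.164,.112),(.60,-.159,.112))"
```

```text
t 2.1 pos [ 0.6695 -0.1652  0.2308] th -0.067 z [-0.001 -0.    -1.   ] F [-0.2 -0.1 -0. ]
to (0.67, -0.164, 0.23) [ 0.5 -1.3  0.8]
to (0.67, -0.164, 0.112) [ 2.00e-01 -1.00e-01  1.18e+02]
to (0.6, -0.159, 0.112) [-70.2  -0.3   0.1]
```

Emit:
drive_tool(
  slide=[
    [0,0,40],
    [0,0,40],
    [0,0,38],
    [0,0,0],
    [-15,0,0],
    [-15,0,0],
    [-6,0,0],
    [-6,0,0],
    [-6,0,0],
    [-6,0,0],
    [-6,0,0],
    [-6,0,0],
  ],
  yaw=[0,0,0,0,0,0,0,0,0,0,0,0],
)

```text
t: 3.3
tool_pos: [0.6041, -0.1601, 0.1137]
ee_rot: [3.14, -0.107, 0.001]
wrist_force: [1.8, -0.3, 1.5]
gripper_width: 0.0429
```

```bash
python3 -c "
from h import *
to()
cv2.imwrite('pics/s1.png',cv2.cvtColor(viewer.camera('scene'),cv2.COLOR_RGB2BGR)[130:300,100:400].repeat(2,0).repeat(2,1))"
```

```text
t 3.3 pos [ 0.6041 -0.1601  0.1137] th -0.068 z [ 0.001 -0.    -1.   ] F [ 1.8 -0.3  1.5]
```

View pics/s1.png

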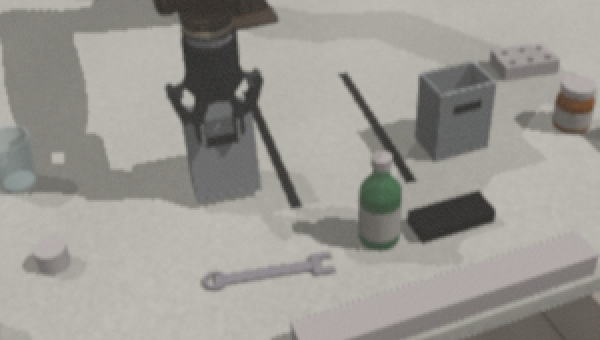

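The fingers are against the far wall near its top, at crop pixel (215,125), and the crate is tilting slightly. I'll keep pushing.

Emit:
drive_tool(
  slide=[
    [-6,0,0],
    [-6,0,0],
    [-6,0,0],
    [-6,0,0],
    [-6,0,0],
    [-5,0,0],
    [0,0,0],
    [0,0,0],
    [0,0,0],
  ],
  yaw=[0,0,0,0,0,0,0,0,0],
)

```text
t: 4.25
tool_pos: [0.5694, -0.1577, 0.1133]
ee_rot: [3.14, -0.107, 0.0]
wrist_force: [-0.4, 0.1, 1.5]
gripper_width: 0.0423
```

```bash
python3 -c "
from h import *
to()
cv2.imwrite('pics/s2.png',cv2.cvtColor(viewer.camera('scene'),cv2.COLOR_RGB2BGR)[130:300,100:400].repeat(2,0).repeat(2,1))"
```

```text
t 4.25 pos [ 0.5694 -0.1577  0.1133] th -0.068 z [ 0. -0. -1.] F [-0.4  0.1  1.5]
```

View pics/s2.png

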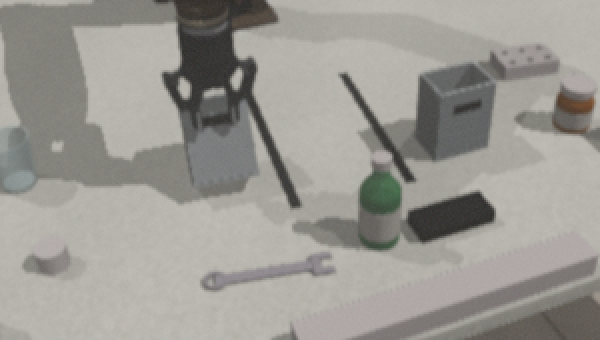

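The crate leans but hasn't fallen yet. I'll continue.

Emit:
drive_tool(
  slide=[
    [-5,0,0],
    [-5,0,0],
    [-5,0,0],
    [-5,0,0],
    [0,0,0],
    [0,0,0],
    [0,0,0],
    [0,0,0],
  ],
  yaw=[0,0,0,0,0,0,0,0],
)

```text
t: 5.1
tool_pos: [0.5495, -0.1564, 0.1134]
ee_rot: [3.14, -0.107, 0.0]
wrist_force: [0.8, 0.5, 0.0]
gripper_width: 0.0424
```

```bash
python3 -c "
from h import *
to()
cv2.imwrite('pics/s3.png',cv2.cvtColor(viewer.camera('scene'),cv2.COLOR_RGB2BGR)[130:300,100:400].repeat(2,0).repeat(2,1))"
```

```text
t 5.1 pos [ 0.5495 -0.1564  0.1134] th -0.068 z [ 0. -0. -1.] F [0.8 0.5 0. ]
```

View pics/s3.png

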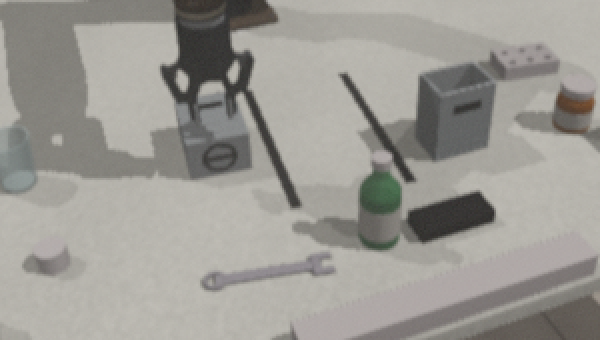

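The right crate has fallen and its stamp is visible at crop pixel (220,157). It's the stamped one. The left crate is next.

Emit:
drive_tool(
  slide=[
    [0,0,-40],
    [0,0,-40],
    [0,0,-37],
    [0,0,0],
  ],
  yaw=[0,0,0,-0.088],
)

```text
t: 5.55
tool_pos: [0.5526, -0.1578, 0.238]
ee_rot: [3.136, 0.035, 0.018]
wrist_force: [0.4, -0.4, 0.2]
gripper_width: 0.0426
```

```bash
python3 -c "
from h import *
to((.70,.223,.23),(.7,.223,.112),(.59,.223,.112))"
```

```text
t 5.55 pos [ 0.5526 -0.1578  0.238 ] th 0.022 z [ 0.012 -0.006 -1.   ] F [ 0.4 -0.4  0.2]
to (0.7, 0.223, 0.23) [ 155.7 -377.5    7.5]
to (0.7, 0.223, 0.112) [ -1.4  -0.7 118. ]
to (0.59, 0.223, 0.112) [-110.    -2.4   -1.3]
```

Emit:
drive_tool(
  slide=[
    [15,-36,0],
    [15,-36,0],
    [15,-36,0],
    [15,-36,0],
    [15,-36,0],
    [15,-36,0],
    [15,-36,0],
    [15,-36,0],
    [15,-36,0],
    [15,-36,0],
    [4,-17,0],
    [0,0,0],
  ],
  yaw=[0,0,0,0,0,0,0,0,0,0,0,0],
)

```text
t: 6.75
tool_pos: [0.6956, 0.2257, 0.2296]
ee_rot: [3.141, 0.036, -0.001]
wrist_force: [0.2, -1.1, -0.2]
gripper_width: 0.0426
```

```bash
python3 -c "
from h import *
to((.70,.223,.23),(.7,.223,.112),(.59,.223,.112))"
```

```text
t 6.75 pos [0.6956 0.2257 0.2296] th 0.023 z [-0.001 -0.    -1.   ] F [ 0.2 -1.1 -0.2]
to (0.7, 0.223, 0.23) [ 4.3  2.8 -0.4]
to (0.7, 0.223, 0.112) [ 1.00e-01 -0.00e+00  1.18e+02]
to (0.59, 0.223, 0.112) [-1.1e+02 -2.5e+00  1.0e-01]
```

Emit:
drive_tool(
  slide=[
    [0,3,40],
    [0,0,40],
    [0,0,38],
    [0,0,0],
    [-15,0,0],
    [-15,0,0],
    [-6,0,0],
    [-6,0,0],
    [-6,0,0],
    [-6,0,0],
    [-6,0,0],
    [-6,0,0],
  ],
  yaw=[0,0,0,0,0,0,0,0,0,0,0,0],
)

```text
t: 7.95
tool_pos: [0.6297, 0.2193, 0.1126]
ee_rot: [-3.141, -0.031, -0.001]
wrist_force: [1.2, 0.7, 0.1]
gripper_width: 0.0428
```

Emit:
drive_tool(
  slide=[
    [-6,0,0],
    [-6,0,0],
    [-6,0,0],
    [-6,0,0],
    [-6,0,0],
    [-5,0,0],
    [-5,0,0],
    [-5,0,0],
    [-5,0,0],
    [0,0,0],
    [0,0,0],
  ],
  yaw=[0,0,0,0,0,0,0,0,0,0,0],
)

```text
t: 9.05
tool_pos: [0.5799, 0.2184, 0.1124]
ee_rot: [-3.141, -0.031, -0.0]
wrist_force: [-0.1, -0.5, -1.0]
gripper_width: 0.0429
```

```bash
python3 -c "
from h import *
to()
cv2.imwrite('pics/s4.png',cv2.cvtColor(viewer.camera('scene'),cv2.COLOR_RGB2BGR)[130:300,100:400].repeat(2,0).repeat(2,1))"
```

```text
t 9.05 pos [0.5799 0.2184 0.1124] th 0.02 z [ 0.  0. -1.] F [-0.1 -0.5 -1. ]
```

View pics/s4.png

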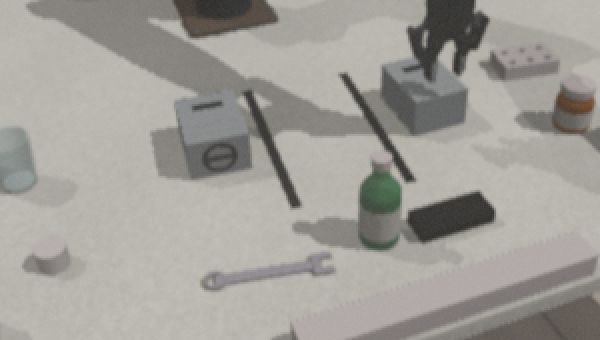

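Both crates lie tipped, and the left one's underside is bare. I'll rise and measure from the top view.

Emit:
drive_tool(
  slide=[
    [0,0,-40],
    [0,0,-40],
    [0,0,-35],
    [0,0,0],
  ],
  yaw=[0,0,0,0],
)

```text
t: 9.5
tool_pos: [0.5835, 0.219, 0.2351]
ee_rot: [-3.139, -0.031, -0.02]
wrist_force: [0.4, 0.7, 0.7]
gripper_width: 0.0427
```

```bash
python3 -c "
from h import *
to()
im=cv2.cvtColor(viewer.camera('top'),cv2.COLOR_RGB2BGR);cv2.imwrite('pics/top1.png',im)
cv2.imwrite('pics/topcrop1.png',cv2.resize(im[120:295,95:345],None,fx=3,fy=3,interpolation=cv2.INTER_CUBIC))"
```

```text
t 9.5 pos [0.5835 0.219  0.2351] th 0.02 z [ 0.013  0.003 -1.   ] F [0.4 0.7 0.7]
```

View pics/topcrop1.png

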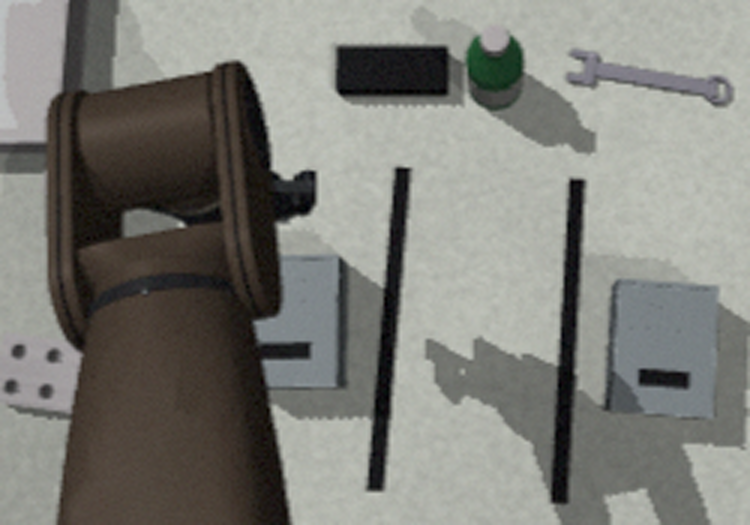

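The stamped crate's top face spans crop pixels (616,281), (718,286), (715,417) and (610,411). It lies outside the right tape.

```bash
python3 - <<'E'
from h import *
c=viewer.get_calibration("top")
P=[(617,281),(719,286),(716,418),(611,411)]
w=np.array([ray(c,u/3+95-.33,v/3+120-.33,.072)[:2] for u,v in P]); print(w.round(3).tolist(),w.mean(0).round(3), cv2.minAreaRect(w.astype(np.float32)))
P=[(341,256),(341,388)]
print([ray(c,u/3+95-.33,v/3+120-.33,.072)[:2].round(3) for u,v in P])
to((.475,-.28,.235),(.475,-.28,.03))
E
```

```text
[[0.543, -0.104], [0.538, -0.205], [0.41, -0.197], [0.416, -0.096]] [ 0.477 -0.151] ((0.4768914580345154, -0.15040473639965057), (0.101924367249012, 0.12868133187294006), 86.60549926757812)
[array([0.568, 0.17 ]), array([0.439, 0.166])]
t 9.55 pos [0.582  0.2187 0.2316] th 0.02 z [ 0.008  0.002 -1.   ] F [-0.1  0.  -0.3]
to (0.475, -0.28, 0.235) [-116.8  496.5   -5. ]
to (0.475, -0.28, 0.03) [ -1.6   0.3 205. ]
```

Emit:
drive_tool(
  slide=[
    [-6,22,0],
    [-12,44,0],
    [-12,44,0],
    [-12,44,0],
    [-12,44,0],
    [-12,44,0],
    [-12,44,0],
    [-12,44,0],
    [-12,44,0],
    [-12,44,0],
    [-8,40,0],
    [-4,11,0],
  ],
  yaw=[0,0,0,0,0,0,0,0,0,0,0,0],
)

```text
t: 10.75
tool_pos: [0.4617, -0.2561, 0.2256]
ee_rot: [-3.141, -0.025, 0.003]
wrist_force: [0.2, 0.7, -0.5]
gripper_width: 0.0428
```

Emit:
drive_tool(
  slide=[
    [0,0,0],
    [0,0,0],
    [0,0,0],
    [0,0,0],
    [0,0,0],
    [0,0,0],
    [0,0,0],
    [0,0,0],
    [0,0,0],
    [0,0,0],
    [0,0,0],
    [0,0,0],
  ],
  yaw=[-0.13,-0.13,-0.13,-0.13,-0.13,-0.13,-0.13,-0.13,-0.13,-0.13,-0.13,-0.056],
)

```text
t: 11.95
tool_pos: [0.4629, -0.2518, 0.2257]
ee_rot: [-2.286, -2.151, -0.0]
wrist_force: [0.9, -0.1, -0.5]
gripper_width: 0.0424
```

```bash
python3 -c "
from h import *
to((.4745,-.251,.235),(.4745,-.251,.03))"
```

```text
t 11.95 pos [ 0.4629 -0.2518  0.2257] th 1.51 z [-0.002  0.002 -1.   ] F [ 0.9 -0.1 -0.5]
to (0.4745, -0.251, 0.235) [ 1.5 11.5 -9.3]
to (0.4745, -0.251, 0.03) [ -0.4   0.4 205. ]
```

Emit:
drive_tool(
  slide=[
    [0,11,20],
    [0,0,40],
    [0,0,40],
    [0,0,40],
    [0,0,36],
    [0,0,18],
    [0,0,0],
    [12,0,0],
    [12,0,0],
    [6,0,0],
    [6,0,0],
    [6,0,0],
  ],
  yaw=[0,0,0,0,0,0,0,0,0,0,0,0],
)

```text
t: 13.15
tool_pos: [0.4774, -0.2114, 0.0342]
ee_rot: [2.291, 2.148, 0.0]
wrist_force: [-0.5, -0.3, -0.6]
gripper_width: 0.0428
```

Emit:
drive_tool(
  slide=[
    [7,0,0],
    [7,0,0],
    [7,0,0],
    [7,0,0],
    [7,0,0],
    [7,0,0],
    [7,0,0],
    [7,0,0],
    [7,0,0],
    [7,0,0],
    [7,0,0],
    [7,0,0],
  ],
  yaw=[0,0,0,0,0,0,0,0,0,0,0,0],
)

```text
t: 14.35
tool_pos: [0.4823, -0.1274, 0.0333]
ee_rot: [-2.292, -2.148, 0.0]
wrist_force: [0.6, -3.0, 1.9]
gripper_width: 0.0428
```

```bash
python3 -c "
from h import *
to()
cv2.imwrite('pics/s5.png',cv2.cvtColor(viewer.camera('scene'),cv2.COLOR_RGB2BGR)[130:300,100:400].repeat(2,0).repeat(2,1))"
```

```text
t 14.35 pos [ 0.4823 -0.1274  0.0333] th 1.506 z [-0.  0. -1.] F [ 0.6 -3.   1.9]
```

View pics/s5.png

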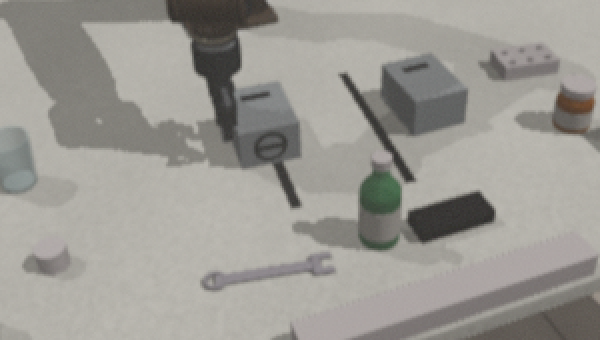

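The crate slides straight, with its orientation kept. I'll push the remaining ~100 mm.

Emit:
drive_tool(
  slide=[
    [8,0,0],
    [8,0,0],
    [8,0,0],
    [8,0,0],
    [8,0,0],
    [8,0,0],
    [8,0,0],
    [8,0,0],
    [8,0,0],
    [8,0,0],
    [8,0,0],
    [8,0,0],
  ],
  yaw=[0,0,0,0,0,0,0,0,0,0,0,0],
)

```text
t: 15.6
tool_pos: [0.4886, -0.0316, 0.0333]
ee_rot: [-2.292, -2.148, 0.0]
wrist_force: [0.7, -1.1, -1.0]
gripper_width: 0.0428
```

Emit:
drive_tool(
  slide=[
    [4,0,0],
    [0,0,0],
    [-15,0,0],
    [-40,0,0],
    [-40,0,0],
    [-40,0,0],
    [-40,0,-20],
    [-40,0,-20],
    [0,0,-40],
    [0,0,-40],
    [0,0,0],
  ],
  yaw=[0,0,0,0,0,0,0,0,0,0,0],
)

```text
t: 16.7
tool_pos: [0.4783, -0.2459, 0.1604]
ee_rot: [2.284, 2.138, 0.004]
wrist_force: [0.4, -0.2, 0.4]
gripper_width: 0.0425
```

```bash
python3 -c "
from h import *
to()
im=cv2.cvtColor(viewer.camera('top'),cv2.COLOR_RGB2BGR);cv2.imwrite('pics/top2.png',im)
cv2.imwrite('pics/topcrop2.png',cv2.resize(im[120:295,95:345],None,fx=3,fy=3,interpolation=cv2.INTER_CUBIC))
cv2.imwrite('pics/s6.png',cv2.cvtColor(viewer.camera('scene'),cv2.COLOR_RGB2BGR)[130:300,100:400].repeat(2,0).repeat(2,1))"
```

```text
t 16.7 pos [ 0.4783 -0.2459  0.1604] th 1.504 z [ 0.011 -0.008 -1.   ] F [ 0.4 -0.2  0.4]
```

View pics/topcrop2.png

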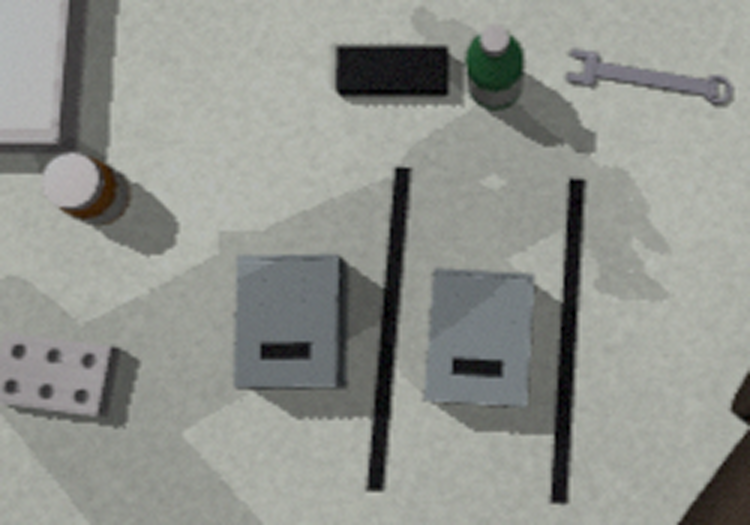

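View pics/s6.png

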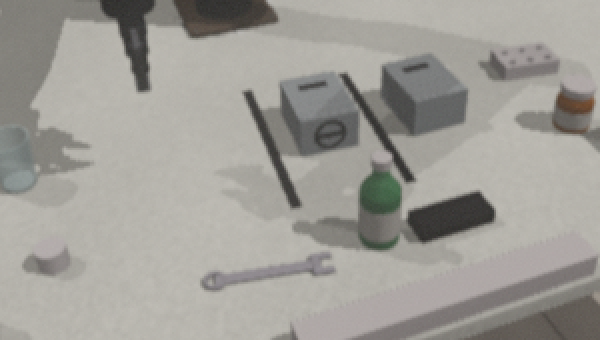

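The stamped crate lies between the tapes, with its top-face corners at about (435,270), (533,274), (527,407) and (426,400). I'll check the clearances, then hand in.

```bash
python3 - <<'E'
from h import *
c=viewer.get_calibration("top")
n=np.array([.066,.998]);a=np.array([.998,-.066]);l=np.array([.5,.0345])
for P in ([(434,269),(534,274),(528,408),(426,400)],[(236,256),(341,256),(341,388),(235,388)]):
    for u,v in P:
        w=ray(c,u/3+95-.33,v/3+120-.33,.072)[:2]; print(w.round(3),"along",round((w-l)@a,3),"across",round((w-l)@n,3))
E
```

```text
[0.555 0.077] along 0.052 across 0.046
[ 0.55  -0.022] along 0.054 across -0.053
[ 0.419 -0.015] along -0.077 across -0.055
[0.427 0.084] along -0.076 across 0.044
[0.568 0.274] along 0.052 across 0.243
[0.568 0.17 ] along 0.059 across 0.139
[0.439 0.166] along -0.07 across 0.127
[0.439 0.269] along -0.077 across 0.23
```

```bash
python3 -c "
from h import *
from plant import ticket
to(); print(ticket.sign_off())"
```

```text
t 16.8 pos [ 0.4755 -0.2433  0.1546] th 1.505 z [ 0.002 -0.001 -1.   ] F [-0.4 -1.3  0.6]
the job is handed in; nothing more can be done
None
```

I tipped both crates towards the robot, and the right-hand one turned out to have the stamp. I then pushed that crate about 185 mm sideways into the dispatch lane, still lying down, and handed the job in at 16.8 s.

- **Stamped crate:** in the last top view it lies parallel to the lane. Its edges are within -55 to +46 mm of the lane's middle, against tape inner edges at ±85 mm. Along the lane it spans -77 to +54 mm, against ends at ±170 mm.
- **Plain crate:** it lies outside the lane, at least 24 mm beyond the tape's outer edge, and its underside is bare.
- **Other things:** the bottle, jar, vial block, wrench and needle box look unmoved in the last top and scene views. The beaker and tin look unmoved in the scene view.
- **Robot:** the readings I took showed contact forces of only a few newtons, and the arm was clear of everything at hand-in.

No check failed or disagreed.

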